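# Index the spice carousel to the red-capped jar

### The arm

A 6-joint arm with a two-finger parallel gripper is mounted at the origin on the work surface. World frame = base frame: x ahead of the robot, y to its left, z up, the work surface at z = 0. Lengths are in m, angles in degrees, forces in N, time in s.
With the tool pointing down it reaches from about 0.3 to 0.95 m from the base axis. Payload 3.1 kg.
Tool frame: the origin (TCP) lies at the very end of the fingers, on their centre line; the grasp point (between the pads) lies 19 mm behind it; z points along the fingers, y is the direction in which the jaws open and shut (so a half turn about z gives the same grasp; the last joint's range is limited). The gripper opens to 85 mm and grips with 20 to 120 N. Pads are 22 mm wide; open, the fingers measure 114 mm over their backs; the gripper's body (76 mm by 85 mm) begins 54 mm behind the grasp point. The pads swing forward as they close: fully open they stand 13 mm farther back than shut.
Start: joints at [-75.499, 17.653, 93.61, -0, 68.738, -3.994], TCP at [0.198, -0.593, 0.231] pointing down, gripper open.
Joint ranges: [-175.34, 175.34], [-45.06, 112.39], [2.9, 150.54], [-68.45, 248.45], [3.09, 151.38], [-168.51, 168.51]. Speed limits (degrees/s): [159.86, 159.86, 180, 180, 180, 180].

### API

Orientations are given as [roll, pitch, yaw] about the fixed x, y, z axes, in that order (R = Rz(yaw) Ry(pitch) Rx(roll)).
In Python, from rig import robot, optics gives the robot as it stands. The module is installed in compiled form; this text tells all that it offers.
- The arm moves only by the shell command python3 -m inch 'ROWS'. ROWS is JSON, a list of rows, each a list of 3 entries, a list of its own where there are three numbers: the opening, from 0 (shut) to 1 (fully open), then the shift along the world's x, y, z in m, then the turn about the world's z in rad. A call has 1 to 5 rows; each row is the pose to reach, as a shift and turn from the pose commanded when the call began; what a row does not reach only later rows make up. A row lasts 1/8 s, in which the tool goes at most 62.5 mm and 10.7 degrees, less where a joint would pass 70% of its speed; a pose out of reach is approached as far as the arm can. A call with a gripper value outside its range is refused whole. The fingers move at their own pace and stop on an object; the grip force is fixed at half the most. Time passes only in rows, so rows that repeat a pose let the fingers close. It gives the time, the measured TCP pose, the force and the opening at its end, in the units of the state.
- robot.state(): the state, without advancing time (a new reading comes with each control period).
- optics.snapshot(name): name is "scene" or "side" or "wrist"; returns the picture (420x560x3 uint8, red, green, blue); there is no depth.
- optics.get_calibration(name): a dict with "K" (3x3 intrinsics, pixels), "xyz" and "orientation" of the camera in the world. Camera axes: x right, y up, looking along -z (the intrinsics and any distortion apply to the point x, -y, -z); pixel columns grow to the right and rows downward; lengths in m; the calibration is good to about 2 mm. A picture is of the moment at which its call begins: read the wrist's pose just before it. get_calibration takes no time and is no camera call; for the wrist camera it gives the pose at the moment of the call.
- robot.close_job(): hands the job in, once; it reports no verdict.
The state is a dict: "t": time; "q": joint angles; "dq": joint speeds; "tau": joint torques, N m; "tool_pos": TCP position; "ee_rot": TCP orientation; "force": force on the tool from outside, world axes, zero at the start; "ft_torque": the same for the moment, N m; "opening": finger opening in m.
Only numpy, scipy, OpenCV 4.12 (cv2) and the standard library are available. Lean on these libraries where they do the work, as an engineer would, in place of code of your own. Each camera call takes 0.05 s, during which the arm holds its last target. There are 200 camera calls.

### The job

Bring the spice jar with the red cap round to the blue serving gate of the carousel by working the orange-knobbed index lever, one tooth per stroke, until that jar stands squarely in the gate. Turn the carousel with the lever only: keep the robot off the turntable and its jars. Leave the lever sprung back at rest.

Things in the scene. Friction and masses are not known exactly. Their poses are not given: they have to be found in the camera images.
- turntable: Round turntable of the spice carousel, steel ratchet ring 230 mm across at its rim, 18 teeth of 20 degrees. Origin on its vertical axis at worktop height; x axis points to the red-capped jar. Six fixed jars, 44 mm across, tops at 123 mm, stand 66 mm from the axis. Turns only counter-clockwise from above (a catch holds each tooth) and stays where left. Base pose and yaw vary.
- red_jar (a point): Foot of the one jar with a red cap, on its centreline, 66 mm from the turntable's axis, 42 mm above the worktop. It starts 45 to 100 degrees clockwise (seen from above) of the gate. After full lever strokes it is a whole number of 20 degree teeth from the gate, within 3 degrees; the first stroke may move it 5 to 28 degrees.
- bay (a point): Where the foot of the red-capped jar must come: 66 mm from the turntable's axis, 42 mm above the worktop, in line with the serving gate, a blue tongue with two blue posts (68 mm apart, 70 mm high, 136 mm from the axis) at the carousel's edge. Its x axis points from the turntable's axis out through the gate. Fixed.
- knob (a point): Top centre of the lever's orange knob, a post 22 mm thick, free from 21 to 75 mm height, 190 mm from the turntable's axis, about which the lever swings. Rests 77 degrees counter-clockwise of the gate (from above); full stroke 26 degrees counter-clockwise to a stop (86 mm, about 6 N) turns the table one tooth. Springs back if freed; must return within 3 degrees of rest to take the next tooth.

How it is judged (in metres and radians):
At the end, for the whole second after the job is handed in: The foot of the red-capped jar is within 14 mm (horizontally) of its place at the serving gate, the turntable is at rest (under 0.1 rad/s), and the lever's knob is back within 15 mm of where it started (horizontal distance between red_jar and bay below 0.014 m and angular speed of turntable below 0.1 rad/s and distance of knob from where it was at the start of the episode below 0.015 m); the robot touches nothing.
It fails at once if the robot pushed the turntable or its jars (over 3 N) (contact force between any of the fingers, the arm and turntable above 3 N).
It also fails if it takes over 58 s, if anything falls off the work surface, if the arm or the gripper's body presses on something with over 40 N, if the wrist force passes 120 N, or if a joint passes its speed limit or range.

## Working session

There is one attempt and no reset: what is moved stays moved. The work goes in short steps, Python scripts to look and compute and a shell command to move; the robot and the scene stay as the last step left them, time stands still between calls to the robot, and variables do not carry over. Pictures are saved under pics/ and viewed, about 8 in all and at most 12, crops included, and the job is handed in when it is done.

```bash
mkdir -p pics
python3 - <<'E'
from rig import robot, optics
import cv2, numpy as np
a=[]
for n in ("scene","side"):
    im=optics.snapshot(n); cv2.imwrite(f"pics/{n}0.png",im[:,:,::-1]); c=optics.get_calibration(n); print(n,c)
s=robot.state(); print(s['t'],s['tool_pos'],s['ee_rot'],s['opening'],s['force'])
E
```

```text
scene {'K': array([[531.98729036,   0.        , 283.19297316],
       [  0.        , 531.98729036, 207.69343643],
       [  0.        ,   0.        ,   1.        ]]), 'xyz': array([ 1.02183522, -0.28056719,  0.4217035 ]), 'orientation': array([55.59196257, -0.25944374, 50.96377537])}
side {'K': array([[502.93021652,   0.        , 280.6205948 ],
       [  0.        , 502.93021652, 201.5142684 ],
       [  0.        ,   0.        ,   1.        ]]), 'xyz': array([0.21704999, 0.4689165 , 0.42966825]), 'orientation': array([  58.64699612,    0.23837747, -137.7204124 ])}
0.1 [ 0.19803917 -0.59200395  0.23014332] [-1.79879332e+02 -7.50680486e-03  1.84961380e+01] 0.08549772476623949 [-0.60175495 -0.24089307 -0.21534211]
```

View pics/scene0.png

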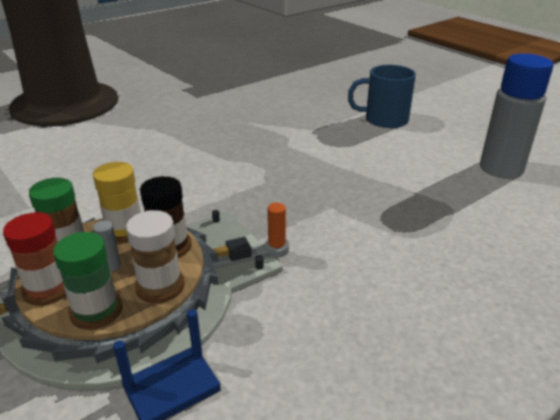

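View pics/side0.png

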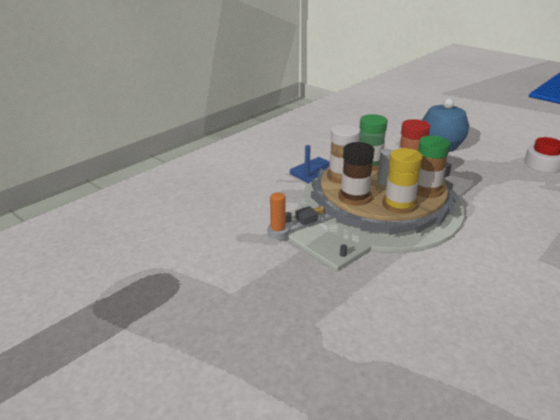

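The scene view shows the red cap top at about (32,222), the orange knob top at (277,208), and the gate post tops at (120,346) and (194,314). In the side view the red cap is at (415,128), the knob top at (278,197) and one post at (308,148). Next I cast these pixels to points.

```bash
cat > h.py <<'E'
import numpy as np, cv2
from scipy.spatial.transform import Rotation as R
from rig import robot, optics
def ray(n,p,z):
    c=optics.get_calibration(n); d=np.linalg.inv(c['K'])@[p[0],p[1],1]
    w=R.from_euler('xyz',c['orientation'],degrees=True).as_matrix()@[d[0],-d[1],-d[2]]
    return (c['xyz']+w*(z-c['xyz'][2])/w[2])[:2]
def orange(im):
    h=cv2.cvtColor(im,cv2.COLOR_RGB2HSV); m=cv2.inRange(h,(5,170,120),(14,255,255))
    n,l,s,c=cv2.connectedComponentsWithStats(m); i=1+np.argmax(s[1:,4]); return s[i],c[i]
E
python3 - <<'E'
from h import *
for n,caps,posts in (("scene",[(32,226),(53,188),(115,172),(161,186),(151,222),(82,246)],[(120,346),(194,314)]),
    ("side",[(415,127),(433,145),(405,158),(358,152),(345,133),(373,122)],[(308,147)])):
    im=cv2.imread(f"pics/{n}0.png")[:,:,::-1].copy(); s,c=orange(im); print(n,'orange',s,c)
    k=ray(n,(s[0]+s[2]/2,s[1]+4),.075)
    P=np.array([ray(n,p,.123) for p in caps]); ax=P.mean(0); print('axis',ax,'r',np.linalg.norm(P-ax,axis=1))
    a=np.degrees(np.arctan2(*(P-ax).T[::-1])); print('cap ang',a)
    g=np.array([ray(n,p,.07) for p in posts]); print('posts',g, np.linalg.norm(g-ax,axis=1))
    d=k-ax; print('knob',k,np.linalg.norm(d),'knob ang',np.degrees(np.arctan2(d[1],d[0])))
    d=g.mean(0)-ax; print('gate ang',np.degrees(np.arctan2(d[1],d[0])))
E
```

```text
scene orange [269 204  16   9 126] [276.3968254  208.13492063]
axis [ 0.56563436 -0.14449715] r [0.06477577 0.06568507 0.06425488 0.06483988 0.06376944 0.06595997]
cap ang [ -95.23152517 -157.14596829  142.54712471   84.3676544    23.98776011
  -36.79687899]
posts [[ 0.69861612 -0.19429897]
 [ 0.70577649 -0.12614069]] [0.14200131 0.14133923]
knob [0.62566171 0.03349704] 0.18784358433519452 knob ang 71.36366454174825
gate ang -6.56767549287534
side orange [271 194  13  36 287] [276.23344948 209.77351916]
axis [ 0.55843627 -0.13906583] r [0.06615259 0.06448396 0.06443514 0.06643465 0.06442104 0.06529579]
cap ang [ -96.53712979 -157.70266593  142.82010776   83.84004161   22.61609634
  -37.30756508]
posts [[ 0.69902038 -0.12692485]] [0.14110738]
knob [0.61917689 0.03522205] 0.18456891792516078 knob ang 70.78617375179795
gate ang 4.935870929187733
```

Both views agree: the axis is at about (0.562,-0.142), the knob at (0.622,0.034) at 71°, the gate at -6° and the red jar at -96°, so about 90° to go. I will straddle the knob with half-open jaws lined up along the tangent.

```bash
python3 -m inch '[[0.5,[0.028,0.042,0],0.076],[0.5,[0.056,0.084,0],0.152],[0.5,[0.085,0.125,0],0.228],[0.5,[0.113,0.167,0],0.304],[0.5,[0.141,0.209,0],0.38]]'; python3 -m inch '[[0.5,[0.028,0.042,0],0.076],[0.5,[0.056,0.084,0],0.152],[0.5,[0.085,0.125,0],0.228],[0.5,[0.113,0.167,0],0.304],[0.5,[0.141,0.209,0],0.38]]'; python3 -m inch '[[0.5,[0.028,0.042,0],0.076],[0.5,[0.056,0.084,0],0.152],[0.5,[0.085,0.125,0],0.228],[0.5,[0.113,0.167,0],0.304],[0.5,[0.142,0.208,0],0.38]]'; python3 -m inch '[[0.5,[0,0,-0.04],0],[0.5,[0,0,-0.08],0],[0.5,[0,0,-0.08],0]]'
python3 - <<'E'
from h import *
s=robot.state(); print(s['t'],s['tool_pos'],s['ee_rot'],s['opening'],s['force'])
im=optics.snapshot("wrist"); st,c=orange(im); print(st,c,ray("wrist",c,.075))
a=np.hstack([im,optics.snapshot("side")]); cv2.imwrite("pics/w1.png",cv2.resize(a,(800,300))[:,:,::-1])
E
```

```text
t: 0.72
tool_pos: [0.3397, -0.382, 0.2308]
ee_rot: [-180.0, -0.0, 40.4]
force: [-0.1, -0.3, 0.5]
opening: 0.0427
t: 1.35
tool_pos: [0.4807, -0.1731, 0.2309]
ee_rot: [-180.0, 0.0, 62.2]
force: [-0.0, 0.1, 0.1]
opening: 0.0427
t: 1.98
tool_pos: [0.6226, 0.0348, 0.2307]
ee_rot: [-179.9, 0.0, 84.0]
force: [0.2, -1.6, 0.5]
opening: 0.0427
t: 2.35
tool_pos: [0.6182, 0.0336, 0.1465]
ee_rot: [-179.4, 0.1, 83.8]
force: [-0.0, 0.1, 0.1]
opening: 0.0428
2.35 [0.61816966 0.03356471 0.1465375 ] [-1.79407199e+02  5.54647250e-02  8.38350525e+01] 0.04279771866618214 [-0.00253456  0.145073    0.10891944]
[274 194  27  40 826] [286.81234867 214.3220339 ] [0.62748797 0.03491976]
```

View pics/w1.png

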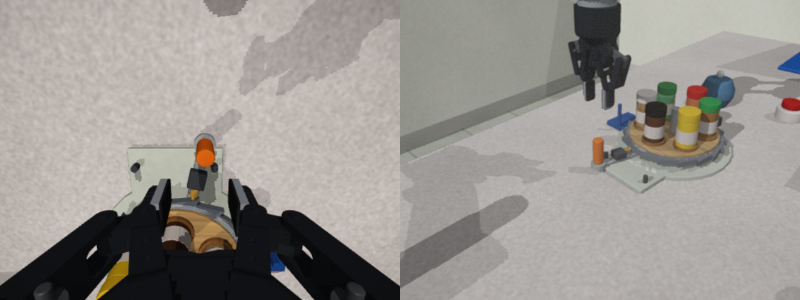

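The wrist view shows the knob between the fingertips, slightly to the right of centre (205,157 scaled), and a ray puts it at x≈0.626. The side view shows nothing in the way. I shift 4 mm and descend.

```bash
python3 -m inch '[[0.5,[0.004,0,-0.03],0],[0.5,[0.004,0,-0.06],0],[0.5,[0.004,0,-0.085],0],[0.5,[0.004,0,-0.105],0],[0.5,[0.004,0,-0.105],0]]'
python3 - <<'E'
from h import *
s=robot.state(); print(s['t'],s['tool_pos'],s['force'])
a=np.hstack([optics.snapshot("scene"),optics.snapshot("side")]); cv2.imwrite("pics/w2.png",cv2.resize(a,(800,300))[:,:,::-1])
E
```

```text
t: 3.08
tool_pos: [0.6258, 0.0331, 0.0459]
ee_rot: [-179.9, 0.0, 83.8]
force: [-0.5, 0.4, 0.2]
opening: 0.0426
3.075 [0.62582829 0.03308702 0.04590782] [-0.4936133   0.36162947  0.15921218]
```

View pics/w2.png

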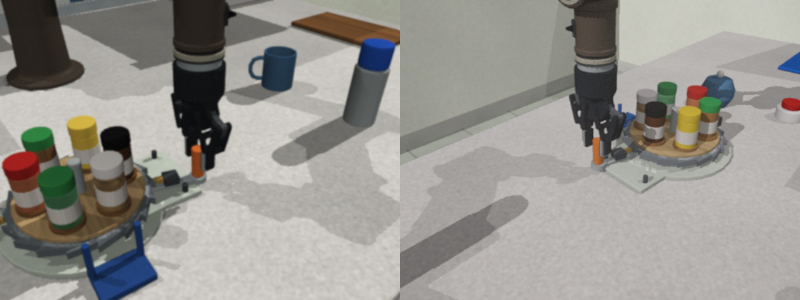

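The jaws straddle the knob and no force shows. I begin the first stroke gently and watch the force.

```bash
python3 -m inch '[[0.5,[-0.02,0.004,0],0],[0.5,[-0.04,0.008,0],0],[0.5,[-0.06,0.009,0],0],[0.5,[-0.08,0.009,0],0],[0.5,[-0.088,0.009,0],0]]'; python3 -m inch '[[0.5,[-0.004,0,0],0],[0.5,[-0.004,0,0],0]]'; python3 -m inch '[[0.5,[-0.004,0,0],0],[0.5,[-0.004,0,0],0]]'
cat >> h.py <<'E'
AX=np.array([.562,-.142])
def red(im):
    h=cv2.cvtColor(im,cv2.COLOR_RGB2HSV); m=cv2.inRange(h,(0,190,90),(4,255,255))|cv2.inRange(h,(174,190,90),(180,255,255))
    n,l,s,c=cv2.connectedComponentsWithStats(m); i=1+np.argmax(s[1:,4]); return s[i],c[i]
def look(tag):
    st=robot.state(); print('t',st['t'],'tcp',st['tool_pos'].round(4),'F',st['force'].round(1))
    for n in ("scene","side"):
        im=optics.snapshot(n); cv2.imwrite(f"pics/{tag}_{n}.png",im[:,:,::-1]); s,c=red(im)
        p=ray(n,c,.113); d=p-AX; o,oc=orange(im); k=ray(n,(o[0]+o[2]/2,o[1]+4),.075)
        print(n,'red',s,p.round(4),np.linalg.norm(d).round(3),'ang',np.degrees(np.arctan2(d[1],d[0])).round(1),'knob',k.round(4),o)
E
python3 -c "
from h import *
look('s1')"
```

```text
t: 3.8
tool_pos: [0.5442, 0.0431, 0.0497]
ee_rot: [179.2, -0.2, 83.8]
force: [8.3, 1.6, -3.4]
opening: 0.0426
t: 4.05
tool_pos: [0.5402, 0.043, 0.0497]
ee_rot: [179.3, -0.2, 83.8]
force: [5.5, 3.7, -0.8]
opening: 0.0428
t: 4.3
tool_pos: [0.5365, 0.0429, 0.0497]
ee_rot: [179.2, -0.1, 83.8]
force: [6.7, 2.2, -1.9]
opening: 0.0425
t 4.3 tcp [0.5365 0.0429 0.0497] F [ 6.7  2.2 -1.9]
scene red [   7  218   50   34 1172] [ 0.5569 -0.2093] 0.068 ang -94.3 knob [0.5458 0.0363] [237 175   4   8  26]
side red [537 138  23  17 283] [ 0.3796 -0.2959] 0.239 ang -139.9 knob [0.547  0.0408] [308 215  16  40 495]
```

```bash
sed -i 's/im=optics.snapshot(n); cv2/im=optics.snapshot(n); cv2/; s/i=1+np.argmax(s\[1:,4\]); return s\[i\],c\[i\]$/&/' h.py
python3 - <<'E'
s=open('h.py').read(); s=s.replace("cv2.inRange(h,(174,190,90),(180,255,255))","cv2.inRange(h,(174,190,90),(180,255,255)); m[:,500:]=0"); open('h.py','w').write(s)
from h import *
for n in("scene","side"):
    b,c=red(cv2.imread(f"pics/{n}0.png")[:,:,::-1].copy()); d=ray(n,c,.113)-AX; print(n,b,np.degrees(np.arctan2(d[1],d[0])))
E
python3 -m inch '[[0.5,[-0.004,0,0],0],[0.5,[-0.004,0,0],0]]';python3 -m inch '[[0.5,[-0.004,0,0],0],[0.5,[-0.004,0,0],0]]'; python3 -c "
from h import *
look('s2')"
```

```text
scene [  5 212  49  29 966] -105.78793077939416
side [425 125   4   2   5] -96.10301800227867
t: 4.65
tool_pos: [0.5329, 0.0428, 0.0497]
ee_rot: [179.2, -0.1, 83.8]
force: [5.9, 1.3, -1.4]
opening: 0.0428
t: 4.9
tool_pos: [0.5288, 0.0425, 0.0498]
ee_rot: [179.2, -0.1, 83.8]
force: [6.2, 1.1, -2.1]
opening: 0.0427
t 4.9 tcp [0.5288 0.0425 0.0498] F [ 6.2  1.1 -2.1]
scene red [   8  219   51   34 1190] [ 0.5599 -0.2091] 0.067 ang -91.8 knob [0.5387 0.0352] [233 173   4   7  25]
side red [400 119   2   2   2] [ 0.5954 -0.2389] 0.102 ang -71.0 knob [0.5394 0.0402] [313 217  16  40 506]
```

View pics/s2_scene.png

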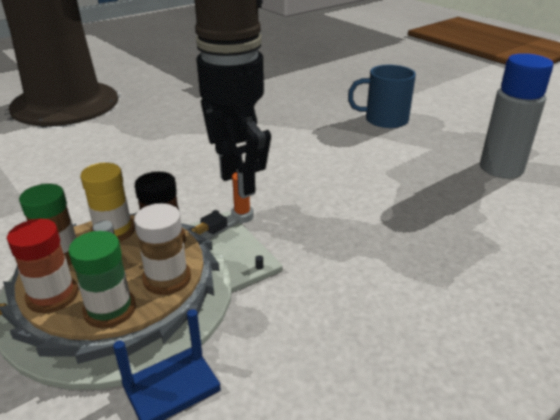

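The red cap is now at (38,240), about 10° along. The knob is held by the finger and the lever is not yet at its stop, so I press on in small steps.

```bash
python3 -m inch '[[0.5,[-0.003,0,0],0],[0.5,[-0.003,0,0],0]]';python3 -m inch '[[0.5,[-0.003,0,0],0],[0.5,[-0.003,0,0],0]]'; python3 -m inch '[[0.5,[-0.003,0,0],0],[0.5,[-0.003,0,0],0]]'; python3 -c "
from h import *
look('s3')"
```

```text
t: 5.25
tool_pos: [0.5281, 0.0424, 0.0498]
ee_rot: [178.9, -0.1, 83.8]
force: [10.9, 0.8, -7.3]
opening: 0.0427
t: 5.5
tool_pos: [0.5275, 0.0423, 0.05]
ee_rot: [178.6, -0.2, 83.8]
force: [17.0, 0.6, -11.4]
opening: 0.0425
t: 5.75
tool_pos: [0.5271, 0.0421, 0.0506]
ee_rot: [178.3, -0.2, 83.8]
force: [20.6, 0.1, -14.7]
opening: 0.0427
t 5.75 tcp [0.5271 0.0421 0.0506] F [ 20.6   0.1 -14.7]
scene red [   8  219   51   34 1197] [ 0.5597 -0.209 ] 0.067 ang -92.0 knob [0.5379 0.0342] [232 173   4   7  23]
side red [398 128   3   3   4] [ 0.5771 -0.2037] 0.064 ang -76.2 knob [0.5384 0.0393] [314 217  16  40 507]
```

The stop is reached: force climbed to 20 N and the TCP stalled at x=0.528. I return the lever to rest.

```bash
python3 -m inch '[[0.5,[0.025,0,0],0],[0.5,[0.05,0,0],0],[0.5,[0.075,-0.002,0],0],[0.5,[0.1,-0.006,0],0],[0.5,[0.114,-0.009,0],0]]'; python3 -m inch '[[0.5,[0,0,0],0],[0.5,[0,0,0],0]]';  python3 -c "
from h import *
look('s4')
for p in ((-50,),):pass
im=cv2.imread('pics/s4_scene.png'); cv2.imwrite('pics/s4c.png',cv2.resize(im[150:350,:300],(800,533),interpolation=cv2.INTER_CUBIC))"
```

```text
t: 6.48
tool_pos: [0.6297, 0.0331, 0.048]
ee_rot: [179.8, -0.0, 83.8]
force: [-0.3, -0.4, 0.6]
opening: 0.0427
t: 6.72
tool_pos: [0.6262, 0.0334, 0.0462]
ee_rot: [-179.9, 0.0, 83.8]
force: [-0.3, -0.4, -0.7]
opening: 0.043
t 6.725 tcp [0.6262 0.0334 0.0462] F [-0.3 -0.4 -0.7]
scene red [   8  219   51   41 1455] [ 0.5636 -0.2123] 0.07 ang -88.7 knob [0.6253 0.033 ] [268 204  17  44 407]
side red [413 125   2   2   2] [ 0.5667 -0.2306] 0.089 ang -87.0 knob [0.6235 0.0355] [269 193  12  36 300]
```

View pics/s4c.png

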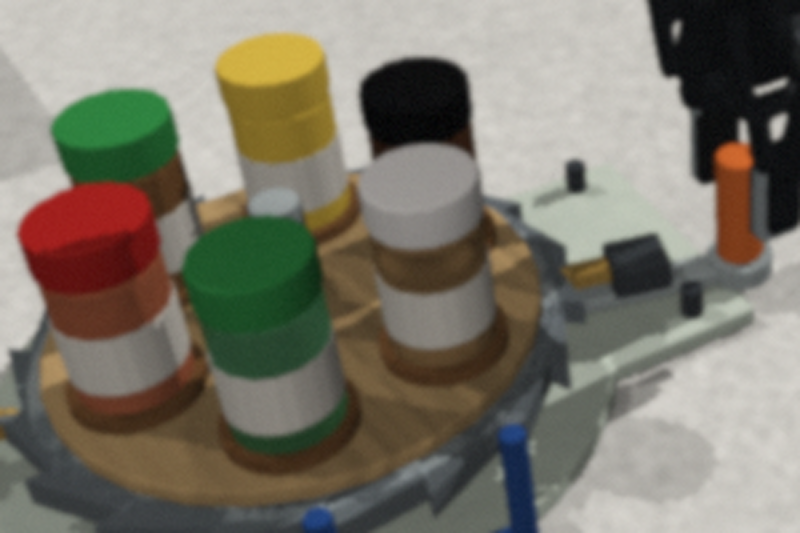

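The crop shows the lever back at rest and clear cap tops, with the red one at crop (90,215). I compute the phase from all six caps.

```bash
cat >> h.py <<'E'
def phase(crop,f=800/300,oy=150):
    P=np.array([ray("scene",(u/f,v/f+oy),.123) for u,v in crop]); d=P-P.mean(0); a=np.degrees(np.arctan2(d[:,1],d[:,0]))
    b=(a+60*np.arange(6)+180)%360-180; print('axis',P.mean(0),'red est',b.round(1),b.mean())
E
python3 -c "
from h import *
phase([(90,215),(115,118),(272,62),(415,88),(420,175),(253,252)])
phase([(32,226),(53,188),(115,172),(161,186),(151,222),(82,246)],1,0)"
```

```text
axis [ 0.56536328 -0.14571432] red est [-87.5 -86.3 -86.2 -87.9 -85.  -86. ] -86.50154625272882
axis [ 0.56563436 -0.14449715] red est [-95.2 -97.1 -97.5 -95.6 -96.  -96.8] -96.37863887435545
```

That gives -86.5°, exactly four teeth (80°) from the gate. Stroke 2 follows.

```bash
python3 -m inch '[[0.5,[-0.025,0.004,0],0],[0.5,[-0.05,0.008,0],0],[0.5,[-0.07,0.009,0],0],[0.5,[-0.09,0.009,0],0],[0.5,[-0.1,0.009,0],0]]'; python3 -m inch '[[0.5,[-0.006,0,0],0],[0.5,[-0.011,0,0],0],[0.5,[-0.011,0,0],0],[0.5,[-0.011,0,0],0]]'; python3 -m inch '[[0.5,[0.025,0,0],0],[0.5,[0.05,0,0],0],[0.5,[0.075,-0.002,0],0],[0.5,[0.1,-0.006,0],0],[0.5,[0.111,-0.009,0],0]]'; python3 -m inch '[[0.5,[0,0,0],0],[0.5,[0,0,0],0]]';  python3 -c "
from h import *
look('s5')"
```

```text
t: 7.45
tool_pos: [0.5311, 0.0431, 0.048]
ee_rot: [179.4, -0.1, 83.8]
force: [5.2, 1.6, -0.1]
opening: 0.0427
t: 7.95
tool_pos: [0.5272, 0.0425, 0.0489]
ee_rot: [178.6, -0.2, 83.8]
force: [20.0, 1.4, -14.1]
opening: 0.0428
t: 8.57
tool_pos: [0.628, 0.0332, 0.0465]
ee_rot: [180.0, -0.0, 83.8]
force: [-0.0, -0.4, -0.2]
opening: 0.0428
t: 8.82
tool_pos: [0.6257, 0.0334, 0.0458]
ee_rot: [-179.9, 0.0, 83.8]
force: [-0.2, -0.6, -0.1]
opening: 0.0425
t 8.825 tcp [0.6257 0.0334 0.0458] F [-0.2 -0.6 -0.1]
scene red [  21  227   49   44 1436] [ 0.5844 -0.2089] 0.071 ang -71.5 knob [0.6237 0.0343] [268 203  17  45 409]
side red [397 123   1   1   1] [ 0.5918 -0.2221] 0.085 ang -69.6 knob [0.623  0.0351] [269 193  13  36 301]
```

```bash
python3 -m inch '[[0.5,[-0.025,0.004,0],0],[0.5,[-0.05,0.008,0],0],[0.5,[-0.07,0.009,0],0],[0.5,[-0.09,0.009,0],0],[0.5,[-0.1,0.009,0],0]]'; python3 -m inch '[[0.5,[-0.006,0,0],0],[0.5,[-0.011,0,0],0],[0.5,[-0.011,0,0],0],[0.5,[-0.011,0,0],0]]'; python3 -m inch '[[0.5,[0.025,0,0],0],[0.5,[0.05,0,0],0],[0.5,[0.075,-0.002,0],0],[0.5,[0.1,-0.006,0],0],[0.5,[0.111,-0.009,0],0]]'; python3 -m inch '[[0.5,[0,0,0],0],[0.5,[0,0,0],0]]';  python3 -c "
from h import *
look('s6')
im=cv2.imread('pics/s6_scene.png'); cv2.imwrite('pics/s6c.png',cv2.resize(im[150:350,:300],(800,533),interpolation=cv2.INTER_CUBIC))"
```

```text
t: 9.55
tool_pos: [0.5313, 0.0431, 0.0481]
ee_rot: [179.3, -0.1, 83.8]
force: [4.6, 1.1, -1.3]
opening: 0.0423
t: 10.05
tool_pos: [0.5273, 0.0424, 0.0491]
ee_rot: [178.6, -0.2, 83.8]
force: [18.3, 0.6, -12.5]
opening: 0.0424
t: 10.68
tool_pos: [0.6281, 0.0332, 0.0465]
ee_rot: [180.0, -0.0, 83.8]
force: [0.3, 0.7, 0.3]
opening: 0.0426
t: 10.92
tool_pos: [0.6257, 0.0334, 0.0459]
ee_rot: [-179.9, 0.0, 83.8]
force: [-0.5, 0.1, -0.2]
opening: 0.0425
t 10.925 tcp [0.6257 0.0334 0.0459] F [-0.5  0.1 -0.2]
scene red [  42  233   50   43 1479] [ 0.6046 -0.196 ] 0.069 ang -51.7 knob [0.6237 0.0343] [268 203  17  45 439]Traceback (most recent call last):
  File "<string>", line 3, in <module>
    look('s6')
    ~~~~^^^^^^
  File "h.py", line 18, in look
    im=optics.snapshot(n); cv2.imwrite(f"pics/{tag}_{n}.png",im[:,:,::-1]); s,c=red(im)
                                                                                ~~~^^^^
  File "h.py", line 14, in red
    n,l,s,c=cv2.connectedComponentsWithStats(m); i=1+np.argmax(s[1:,4]); return s[i],c[i]
                                                     ~~~~~~~~~^^^^^^^^^
    return _wrapfunc(a, 'argmax', axis=axis, out=out, **kwds)
    return bound(*args, **kwds)
ValueError: attempt to get argmax of an empty sequence
```

The red jar moved another 20°. Only the side mask failed, because the red cap is hidden there. Two strokes remain, and I use the scene view only.

```bash
sed -i 's/for n in ("scene","side"):/for n in ("scene",):/' h.py; python3 -m inch '[[0.5,[-0.025,0.004,0],0],[0.5,[-0.05,0.008,0],0],[0.5,[-0.07,0.009,0],0],[0.5,[-0.09,0.009,0],0],[0.5,[-0.1,0.009,0],0]]'; python3 -m inch '[[0.5,[-0.006,0,0],0],[0.5,[-0.011,0,0],0],[0.5,[-0.011,0,0],0],[0.5,[-0.011,0,0],0]]'; python3 -m inch '[[0.5,[0.025,0,0],0],[0.5,[0.05,0,0],0],[0.5,[0.075,-0.002,0],0],[0.5,[0.1,-0.006,0],0],[0.5,[0.111,-0.009,0],0]]'; python3 -m inch '[[0.5,[0,0,0],0],[0.5,[0,0,0],0]]';  python3 -c "
from h import *
look('s7')
im=cv2.imread('pics/s7_scene.png'); cv2.imwrite('pics/s7c.png',cv2.resize(im[150:350,:300],(800,533),interpolation=cv2.INTER_CUBIC))"
```

```text
t: 11.65
tool_pos: [0.5313, 0.0431, 0.0481]
ee_rot: [179.3, -0.1, 83.8]
force: [4.4, 0.8, -0.5]
opening: 0.0423
t: 12.15
tool_pos: [0.5273, 0.0425, 0.0489]
ee_rot: [178.6, -0.2, 83.8]
force: [18.9, 1.6, -13.1]
opening: 0.043
t: 12.78
tool_pos: [0.6281, 0.0332, 0.0465]
ee_rot: [180.0, -0.0, 83.8]
force: [-0.1, 0.2, 0.5]
opening: 0.0425
t: 13.02
tool_pos: [0.6257, 0.0334, 0.0459]
ee_rot: [-179.9, 0.0, 83.8]
force: [-0.4, 0.7, 0.1]
opening: 0.0429
t 13.025 tcp [0.6257 0.0334 0.0459] F [-0.4  0.7  0.1]
scene red [  70  232   48   43 1460] [ 0.6188 -0.1769] 0.067 ang -31.6 knob [0.6237 0.0343] [268 203  17  45 430]
```

View pics/s7c.png

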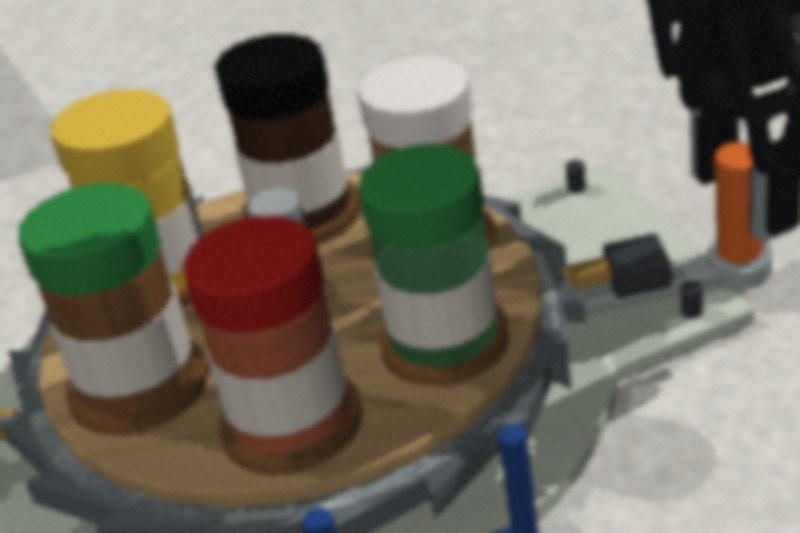

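The pattern has turned exactly 60° since the first stroke, with the red cap at crop (253,252), or -26.5°. I do the last stroke, then lift straight up.

```bash
python3 -m inch '[[0.5,[-0.025,0.004,0],0],[0.5,[-0.05,0.008,0],0],[0.5,[-0.07,0.009,0],0],[0.5,[-0.09,0.009,0],0],[0.5,[-0.1,0.009,0],0]]'; python3 -m inch '[[0.5,[-0.006,0,0],0],[0.5,[-0.011,0,0],0],[0.5,[-0.011,0,0],0],[0.5,[-0.011,0,0],0]]'; python3 -m inch '[[0.5,[0.025,0,0],0],[0.5,[0.05,0,0],0],[0.5,[0.075,-0.002,0],0],[0.5,[0.1,-0.006,0],0],[0.5,[0.111,-0.009,0],0]]'; python3 -m inch '[[0.5,[0,0,0],0],[0.5,[0,0,0],0],[0.5,[0,0,0.03],0],[0.5,[0,0,0.07],0],[0.5,[0,0,0.12],0]]'; python3 -m inch '[[0.5,[0,0.02,0.04],0],[0.5,[0,0.02,0.04],0]]'; python3 -c "
from h import *
look('s8')
im=cv2.imread('pics/s8_scene.png'); cv2.imwrite('pics/s8c.png',cv2.resize(im[150:420,:300],(667,600),interpolation=cv2.INTER_CUBIC))"
```

```text
t: 13.7
tool_pos: [0.5309, 0.0431, 0.048]
ee_rot: [179.4, -0.1, 83.8]
force: [5.5, 1.3, -0.4]
opening: 0.0429
t: 14.2
tool_pos: [0.5272, 0.0424, 0.0491]
ee_rot: [178.6, -0.2, 83.8]
force: [20.1, 1.1, -12.3]
opening: 0.0429
t: 14.82
tool_pos: [0.6278, 0.0333, 0.0465]
ee_rot: [180.0, -0.0, 83.8]
force: [-0.7, 0.2, 0.4]
opening: 0.0428
t: 15.45
tool_pos: [0.6248, 0.0335, 0.1658]
ee_rot: [-179.7, 0.0, 83.8]
force: [0.8, -0.4, -0.1]
opening: 0.0424
t: 15.7
tool_pos: [0.6293, 0.0545, 0.2112]
ee_rot: [179.5, -0.1, 83.9]
force: [0.5, -0.5, -0.2]
opening: 0.0423
t 15.7 tcp [0.6293 0.0545 0.2112] F [ 0.5 -0.5 -0.2]
scene red [ 97 226  47  28 547] [ 0.6196 -0.1457] 0.058 ang -3.7 knob [0.6273 0.0322] [269 205  16   9 123]
```

View pics/s8c.png

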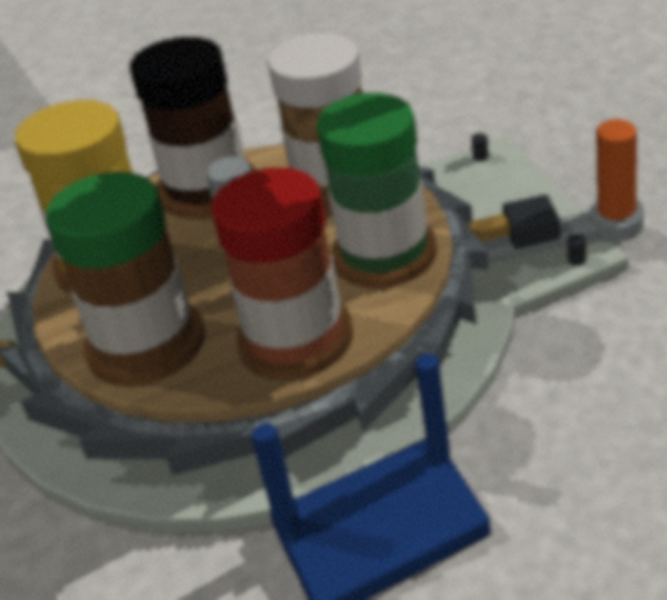

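The red-capped jar is at crop (268,200), facing the gate. The lever is at rest and the robot is clear. I make a final phase check and then hand in.

```bash
python3 -c "
from h import *
phase([(268,200),(105,205),(70,128),(178,65),(314,60),(366,120)],667/300)
s=robot.state(); print(s['t'],s['force'])
g=np.array([ray('scene',p,.07) for p in ((120,345),(194,314))]).mean(0); d=g-[.5655,-.145]; print('gate',np.degrees(np.arctan2(d[1],d[0])))
robot.close_job()"
```

```text
axis [ 0.56762424 -0.14691015] red est [-5.7 -6.5 -7.  -5.3 -6.8 -4.7] -5.980870742374004
15.75 [-0.49973339  0.08443467 -0.19415333]
gate -6.2788202356886496
the job is handed in; nothing more can be done
```

I brought the red-capped jar to the blue gate with five full lever strokes and handed the job in at about 15.8 s of the 58 s allowed. The half-open jaws straddled the orange knob. Each stroke was pushed to its stop at about 20 N, and the lever was brought back to rest each time.

**Jar position:** the last scene picture puts the jar at -6.0° and the gate at -6.3°. That is well under 1 mm at the jar's 66 mm radius; the 14 mm tolerance is about 12°.

**Lever:** the knob measured (0.627, 0.032) at the end, within 3 mm of its measured start of (0.626, 0.033).

**Robot clear:** the arm is lifted to about 0.21 m and the force reading is near zero. I aimed only at the knob, and no picture or force reading suggested contact with the turntable or jars.

**Checks that failed or disagreed:**
- The side camera's red-cap mask failed. It locked onto another red object or a few stray pixels, and once found nothing. I relied on the scene camera for the jar angle after that.
- Casting rays from the red-cap blob's centre was off by several degrees. I used all six cap tops to find the angle instead.
- The scene and side views put the turntable axis about 7 mm and 5 mm apart in x and y. The straddle had about 10 mm of slack each side, so this did not matter.

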